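Lay a bearing cover boss-up in the inspection nest

TASK

One bearing cover stands on edge in the rubber-lined channel of the inspection nest. Tip it over onto its plain back so that its round boss faces up, then slide it along the channel until it drops fully home, flat, in the pocket at the closed end. Leave the waiting cover on its stand and the other things on the bench where they are.

Things in the scene. Friction and masses are not known exactly. Their poses are not given: they have to be found in the camera images.
- nest: Aluminium nest fixed to the bench, 116 mm wide (x), 323 mm long (y); origin on the bench under its middle. A channel runs along y: a rubber deck 30 mm above the bench from y = -160 mm (open end) to +65 mm, then the pocket. Side walls 42 mm above the bench, 96 mm apart, narrowing from y = +5 to +65 mm to 83 mm. Yaw within 15 degrees of 0: the pocket is always at the left (+y) end.
- pocket (a point): Middle of the pocket's bare metal floor, 108 mm from the nest's origin along +y, 24 mm above the bench (6 mm below the deck). The pocket is 86 mm long (y) and 83 mm wide (x), closed at +y by a 12 mm thick wall that reaches 42 mm above the bench. Axes as the nest's.
- deck_edge (a point): Middle of the step where the deck ends and the pocket begins, at deck height. A cover slid over it drops 6 mm once its rear edge has passed. Axes as the nest's.
- cover_a: Bearing cover, steel, 0.3 to 0.5 kg: plate 76 wide (x), 80 high (z), 20 mm thick (y), with a round boss (50 mm across, 12 mm high, dark bore) amid its +y face only; -y is the plain back. Origin: middle of the plate's lower edge as it stands. It stands free across the channel, 25 to 60 mm from the nest's middle towards the open end, or on the stand; it tips once its top is pushed 15 to 25 mm.
- cover_a_mid (a point): Middle of the plate of cover a, halfway through its thickness, 40 mm above its lower edge; axes as the cover's. When standing, boss a always faces the pocket end. Fully home in the pocket this point is 10 mm above the pocket's floor.
- cover_b: Second cover, same shape and axes as cover a. Either of the two may be the one standing in the nest's channel (the one to work on); the other waits on the stand.
- cover_b_mid (a point): Middle of the plate of cover b, as for cover a. When standing, boss b always faces away from the pocket end.
- stand: Low dark steel stand, 110 by 70 by 30 mm with a rubber top, fixed to the bench on the far side of the nest; origin under its middle. The waiting cover stands on it and is to be left alone.
- bolt: Brass bolt with a nut, 60 mm long, lying between the nest and the robot; bystander.
- vblock: Small steel V-block, 50 by 40 by 40 mm, beyond the nest; bystander.
- plug_gauge: Steel plug gauge standing upright, 84 mm high, foot 36 mm across, beyond the nest; bystander.
- setup_block: Dark steel set-up block with drilled holes, 50 by 75 by 25 mm, between the nest and the robot; bystander.
Mind the look-alikes: they are no part of the job. What is shaped like the cover_b but red or turquoise is not meant.

How it is judged:
By the outcome, as a careful person would: the job done as asked, in the order asked, and still so for the second after the job is handed in, with the robot touching nothing.
It also fails if it takes over 45 s, if anything falls off the work surface, if the arm or the gripper's body presses on something with over 40 N, if the wrist force passes 120 N, or if a joint passes its speed limit or range.

ROBOT

A 6-joint arm with a two-finger parallel gripper is mounted at the origin on the work surface. World frame = base frame: x ahead of the robot, y to its left, z up, the work surface at z = 0. Lengths are in mm, angles in rad, forces in N, time in s.
With the tool pointing down it reaches from about 400 to 925 mm from the base axis. Payload 12.5 kg.
Tool frame: the origin (TCP) lies at the centre of the arm's flange, where the gripper is bolted on; the fingertips stand 190 mm ahead of it and the grasp point (between the pads) lies 171 mm ahead of it; z points along the fingers, y is the direction in which the jaws open and shut (so a half turn about z gives the same grasp; the last joint's range is limited). The gripper opens to 95 mm and grips with 3 to 60 N. Pads are 20 mm wide; open, the fingers measure 119 mm over their backs; the gripper's body (75 mm by 180 mm) begins 59 mm behind the grasp point.
Start: joints at [1.115, 0.491, 1.559, -0, 1.092, -0.106], TCP at [214.17, 587.159, 404.761] pointing down, gripper open.
Joint ranges: [-3.1, 3.1], [-0.84, 2.19], [0.05, 2.79], [-1.13, 4.28], [0.06, 2.93], [-2.69, 2.69]. Speed limits (rad/s): [2.22, 2.22, 2.79, 3.14, 3.14, 3.14].

INTERFACE

Orientations are given as [roll, pitch, yaw] about the fixed x, y, z axes, in that order (R = Rz(yaw) Ry(pitch) Rx(roll)).
In Python, from cell import env, optics gives the robot as it stands.
- The arm moves only by the tool apply_moves, never from a script. Its argument "commands" is a list of rows, each a list of 7 numbers: the turn, a rotation vector about the tool's x, y, z in degrees, then the shift along the tool's x, y, z in m, then the finger opening in m, from 0 to 0.0951. A call has 1 to 5 rows; each row shifts and turns the commanded pose from where the row before left it, along the tool's axes as they then stand; what a row does not reach is not made up. A row lasts 1/12 s, in which the tool goes at most 41.7 mm and 7.16 degrees, less where a joint would pass 70% of its speed; a pose out of reach is approached as far as the arm can. A call with a gripper value outside its range is refused whole. The fingers move at their own pace and stop on an object; the grip force is fixed at half the most. Time passes only in rows, so rows that do not move let the fingers close. It gives the time, the measured TCP pose, the force and the opening at its end, in the units of the state.
- env.state(): the state, without advancing time (a new reading comes with each control period).
- optics.read_camera(name): name is "scene" or "top" or "wrist"; returns a dict with "color" (420x560x3 uint8, red, green, blue), "fx", "fy", "cx", "cy" (pixels), "eye" and "rotation" of the camera in the world; the wrist camera has in their place "T_tool_cam" (4x4, takes a point from camera to tool coordinates, whose origin is the TCP and whose axes are the flange's). Camera axes: x right, y up, looking along -z (the intrinsics and any distortion apply to the point x, -y, -z); pixel columns grow to the right and rows downward; lengths in mm; the calibration is good to about 2 mm. A picture is of the moment at which its call begins: read the wrist's pose just before it. There is no depth.
- env.job_done(): hands the job in, once; it reports no verdict.
The state is a dict: "t": time; "joints": joint angles; "qvel": joint speeds; "tau": joint torques, N m; "eef_pos": TCP position; "tcp_rot": TCP orientation; "ft_force": force on the tool from outside, world axes, zero at the start; "moment": the same for the moment, N m; "opening": opening from 0.0 (shut) to 1.0 (fully open).
Only numpy, scipy, OpenCV 4.12 (cv2) and the standard library are available. Lean on these libraries where they do the work, as an engineer would, in place of code of your own. Each camera call takes 0.05 s, during which the arm holds its last target. There are 200 camera calls.

## Working session

There is one attempt and no reset: what is moved stays moved. The work goes in short steps, Python scripts to look and compute and a tool call to move; the robot and the scene stay as the last step left them, time stands still between calls to the robot, and variables do not carry over. Pictures are saved under pics/ and viewed, about 8 in all and at most 12, crops included, and the job is handed in when it is done.

Besides the shell and the picture viewer there is one more tool, called after ">>>" as a command line: name --pt "numbers of a row" for each row, then --argument value for the rest. apply_moves: Moves the arm, as the interface text tells. Its arguments: {"type":"object","properties":{"commands":{"type":"array","items":{"type":"array","items":{"type":"number"}}}},"required":["commands"]}

```bash
mkdir -p pics; ls; python3 - <<'E'
from cell import env, optics
import cv2
for n in ("scene","top"):
    c=optics.read_camera(n); cv2.imwrite(f"pics/{n}0.png",c["color"][:,:,::-1])
    print(n,{k:v for k,v in c.items() if k!="color"})
print(env.state())
E
```

```text
pics
scene {'fx': 496.7401626487491, 'fy': 496.7401626487491, 'cx': 292.149938954849, 'cy': 212.82871044762328, 'eye': array([ 957.24951939, -514.65138805,  762.59032006]), 'rotation': array([0.73593637, 0.01419111, 0.59056628])}
top {'fx': 437.5669710608381, 'fy': 437.5669710608381, 'cx': 272.709403337066, 'cy': 206.6630814456015, 'eye': array([519.07218228,  33.60592998, 781.58867038]), 'rotation': array([ 0.11459794, -0.02941539, -1.59762168])}
{'t': 0.1, 'joints': array([ 1.11538587e+00,  4.91487653e-01,  1.55936967e+00,  3.54659639e-06,
        1.09170271e+00, -1.05631721e-01]), 'qvel': array([ 0.00012173, -0.00236509, -0.00174052, -0.00113281,  0.0002861 ,
       -0.00068725]), 'tau': array([ 1.96743262e-03, -6.13624692e+01, -2.58604252e+01,  6.93046558e-02,
        4.70212055e-02, -5.92590322e-05]), 'eef_pos': array([214.16787505, 587.13524692, 404.23380629]), 'tcp_rot': array([-3.14063099e+00, -1.05124712e-04,  2.79181223e+00]), 'ft_force': array([ 0.68105421, -0.42973993, -0.24734803]), 'moment': array([-0.01841264,  0.02520644,  0.03906856]), 'opening': 1.0002420899444093}
```

View pics/scene0.png

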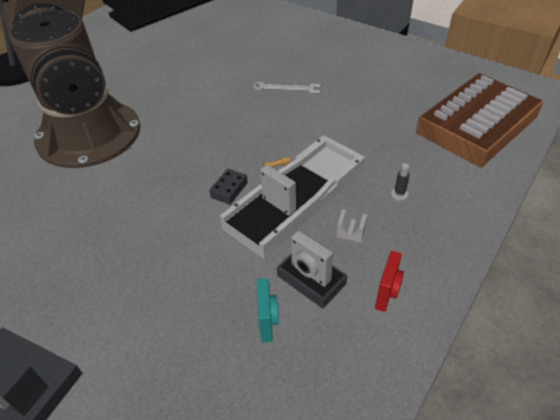

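View pics/top0.png

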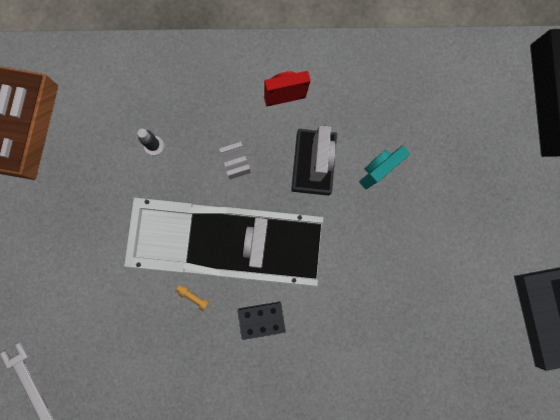

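The scene shows grey cover candidates: one in the nest channel (top px 258,242; boss on the pocket side, left, so cover a), one on the stand (323,153; boss facing away from the pocket, so cover b). Red (287,88) and turquoise (384,166) are look-alikes. The one in the channel is the one to work on. Next I measure it and make one enlarged crop.

```bash
cat >h.py <<'E'
from cell import env, optics
import cv2, numpy as np
from scipy.spatial.transform import Rotation as Ro
def cam(n):
    c=optics.read_camera(n); c["R"]=Ro.from_euler("xyz",c["rotation"]).as_matrix() if n!="wrist" else None
    return c
def ray(c,uv,z):
    u,v=uv; d=c["R"]@np.array([(u-c["cx"])/c["fx"],-(v-c["cy"])/c["fy"],-1])
    return c["eye"]+d*(z-c["eye"][2])/d[2]
def proj(c,P):
    p=(np.atleast_2d(P)-c["eye"])@c["R"]; return np.c_[c["cx"]+c["fx"]*p[:,0]/-p[:,2], c["cy"]-c["fy"]*p[:,1]/-p[:,2]]
E
python3 - <<'E'
from h import *
c=cam("top")
k=[ray(c,p,42) for p in [(135,198),(323,216),(317,285),(126,268)]]
for q in k: print(q.round(1))
print("len",np.linalg.norm(k[0]-k[1]),np.linalg.norm(k[3]-k[2]),"wid",np.linalg.norm(k[0]-k[3]),np.linalg.norm(k[1]-k[2]))
print("centre",np.mean(k,0))
img=c["color"][185:300,115:335,::-1]
cv2.imwrite("pics/crop.png",cv2.resize(img,None,fx=3.6,fy=3.6,interpolation=cv2.INTER_CUBIC))
E
```

```text
[623.8 242.   42. ]
[585.6 -75.7  42. ]
[470. -61.  42.]
[506.9 255.7  42. ]
len 319.9584210670375 318.8624753682782 wid 117.6780766185084 116.50297080501973
centre [546.6004114   90.25259698  42.        ]
```

View pics/crop.png

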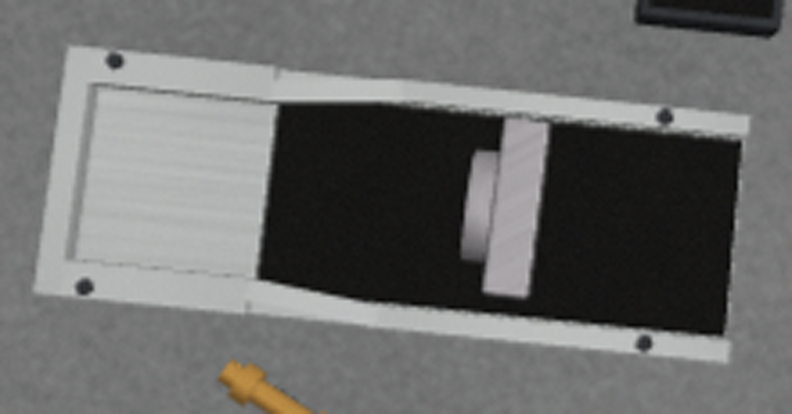

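```bash
python3 - <<'E'
from h import *
c=cam("top")
f=lambda p:(115+p[0]/3.6-.36,185+p[1]/3.6-.36)
k=np.array([ray(c,f(p),42) for p in [(68,45),(750,115),(730,362),(34,293)]])
ctr=k.mean(0); d=(k[0]+k[3]-k[1]-k[2]); yaw=-np.arctan2(d[0],d[1])
print(k.round(1),ctr.round(1),np.degrees(yaw))
t=np.array([ray(c,f(p),110) for p in [(505,117),(550,122),(530,298),(485,295)]])
Rn=Ro.from_euler("z",yaw).as_matrix()
print("cover top in nest",((t-ctr)@Rn).round(1), t.mean(0))
st=ray(c,(315,195),30); print("stand near corner",((st-ctr)@Rn))
s=env.state(); print(Ro.from_euler("xyz",s["tcp_rot"]).as_matrix().round(3))
E
```

```text
[[625.3 244.4  42. ]
 [584.6 -75.6  42. ]
 [469.7 -61.7  42. ]
 [510.3 258.9  42. ]] [547.5  91.5  42. ] -7.233055398827125
cover top in nest [[ 39.1 -47.4  68. ]
 [ 38.9 -66.7  68. ]
 [-36.2 -65.8  68. ]
 [-36.8 -46.8  68. ]] [541.57142032  35.12727377 110.        ]
stand near corner [  95.30810735 -145.64689365  -12.        ]
[[-0.939  0.343 -0.   ]
 [ 0.343  0.939 -0.001]
 [ 0.    -0.001 -1.   ]]
```

The crop confirms it: steel-grey cover, boss towards the pocket, at nest (1, -57), square to the channel. I'll turn the tool so its x runs along the nest's +y.

>>> apply_moves --pt "0 0 7 0 0 0 0.03" --pt "0 0 7 0 0 0 0.03" --pt "0 0 7 0 0 0 0.03" --pt "0 0 7 0 0 0 0.03" --pt "0 0 7 0 0 0 0.03"

```text
t: 0.62
eef_pos: [214.1, 587.1, 404.6]
tcp_rot: [-3.141, 0.0, 2.175]
ft_force: [-0.1, 0.0, 0.3]
opening: 0.705
```

>>> apply_moves --pt "0 0 7 0 0 0 0.03" --pt "0 0 7 0 0 0 0.03" --pt "0 0 7 0 0 0 0.03" --pt "0 0 7 0 0 0 0.03" --pt "0 0 7 0 0 0 0.03"

```text
t: 1.03
eef_pos: [214.2, 587.2, 404.6]
tcp_rot: [-3.141, 0.0, 1.564]
ft_force: [0.1, -0.5, 0.2]
opening: 0.36
```

>>> apply_moves --pt "0 0 7 0 0 0 0.03" --pt "0 0 0 -0.024 0.02 0 0.03" --pt "0 0 0 -0.024 0.02 0 0.03" --pt "0 0 0 -0.024 0.02 0 0.03" --pt "0 0 0 -0.024 0.02 0 0.03"

```text
t: 1.45
eef_pos: [282.2, 480.9, 404.6]
tcp_rot: [-3.142, 0.0, 1.449]
ft_force: [1.2, -0.3, 0.1]
opening: 0.314
```

>>> apply_moves --pt "0 0 0 -0.025 0.021 0 0.03" --pt "0 0 0 -0.025 0.021 0 0.03" --pt "0 0 0 -0.025 0.021 0 0.03" --pt "0 0 0 -0.025 0.021 0 0.03" --pt "0 0 0 -0.025 0.021 0 0.03"

```text
t: 1.87
eef_pos: [371.2, 343.7, 404.8]
tcp_rot: [3.142, -0.0, 1.448]
ft_force: [0.3, 0.4, -0.2]
opening: 0.316
```

>>> apply_moves --pt "0 0 0 -0.025 0.021 0 0.03" --pt "0 0 0 -0.025 0.021 0 0.03" --pt "0 0 0 -0.025 0.021 0 0.03" --pt "0 0 0 -0.025 0.021 0 0.03" --pt "0 0 0 -0.025 0.021 0 0.03"

```text
t: 2.28
eef_pos: [460.2, 206.7, 404.8]
tcp_rot: [3.142, -0.0, 1.448]
ft_force: [0.0, 1.3, 0.0]
opening: 0.319
```

>>> apply_moves --pt "0 0 0 -0.025 0.021 0 0.03" --pt "0 0 0 -0.025 0.021 0 0.03" --pt "0 0 0 -0.025 0.021 0 0.03" --pt "0 0 0 -0.025 0.021 0 0.03" --pt "0 0 0 0 0 0 0.03"

```text
t: 2.7
eef_pos: [533.0, 94.9, 404.5]
tcp_rot: [3.141, 0.0, 1.445]
ft_force: [-0.4, 0.3, -0.3]
opening: 0.313
```

```bash
cat >>h.py <<'E'
CTR=np.array([547.5,91.5,0]); RN=Ro.from_euler("z",-7.23,degrees=True).as_matrix()
def where():
    s=env.state(); T=Ro.from_euler("xyz",s["tcp_rot"]).as_matrix(); p=s["eef_pos"]
    print("t",round(s["t"],2),"tip in nest",((p+T[:,2]*190-CTR)@RN).round(1),"toolx yaw in nest deg",np.degrees(np.arctan2(*(RN.T@T[:,0])[[1,0]])).round(2),"F",(RN.T@s["ft_force"]).round(1),"op",round(s["opening"]*95,1)); return p,T
E
python3 - <<'E'
from h import *
p,T=where()
c=optics.read_camera("wrist"); M=c["T_tool_cam"]; 
cv2.imwrite("pics/w1.png",c["color"][:,:,::-1])
W=np.eye(4);W[:3,:3]=T;W[:3,3]=p; W=W@M
c["eye"]=W[:3,3];c["R"]=W[:3,:3]
P=lambda x,y,z:CTR+RN@np.array([x,y,z])
for n,q in dict(edgeL=(-48,-47,42),topfront=(0,-47,110),topback=(0,-67,110),pk=(0,65,30)).items(): print(n,proj(c,P(*q)).round(0))
E
```

```text
t 2.7 tip in nest [-14.6   1.5 214.5] toolx yaw in nest deg 90.0 F [-0.4  0.3 -0.3] op 29.7
edgeL [[243. 237.]]
topfront [[295. 264.]]
topback [[295. 287.]]
pk [[293. 119.]]
```

View pics/w1.png

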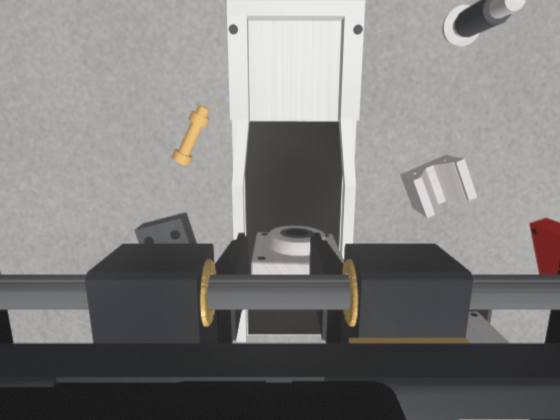

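Wrist view: the deck edge at (294,121) agrees with the prediction (293,119) and the boss faces the pocket. Next I go down in front of the top edge and push towards the open end.

>>> apply_moves --pt "0 0 0 -0.0215 0.015 0 0.03" --pt "0 0 0 0 0 0.035 0.03" --pt "0 0 0 0 0 0.035 0.03" --pt "0 0 0 0 0 0.035 0.03" --pt "0 0 0 0 0 0.0055 0.03"

```text
t: 3.17
eef_pos: [541.5, 76.1, 289.8]
tcp_rot: [-3.134, 0.001, 1.448]
ft_force: [0.1, 0.1, -0.7]
opening: 0.315
```

>>> apply_moves --pt "0 0 0 -0.004 0 0 0.03" --pt "0 0 0 -0.004 0 0 0.03" --pt "0 0 0 -0.004 0 0 0.03" --pt "0 0 0 -0.004 0 0 0.03" --pt "0 0 0 -0.004 0 0 0.03"

```text
t: 3.58
eef_pos: [540.5, 55.3, 295.7]
tcp_rot: [3.139, -0.0, 1.448]
ft_force: [0.3, -0.2, -0.1]
opening: 0.313
```

```bash
python3 -c "
from h import *
where()"
```

```text
t 3.58 tip in nest [ -1.9 -36.7 105.8] toolx yaw in nest deg 90.18 F [ 0.3 -0.1 -0.1] op 29.7
```

>>> apply_moves --pt "0 0 0 -0.003 0 0.001 0.03" --pt "0 0 0 -0.003 0 0 0.03" --pt "0 0 0 -0.003 0 0 0.03" --pt "0 0 0 -0.003 0 0 0.03" --pt "0 0 0 -0.003 0 0 0.03"

```text
t: 4.0
eef_pos: [538.6, 40.5, 293.2]
tcp_rot: [-3.142, -0.0, 1.448]
ft_force: [0.5, -0.6, 0.9]
opening: 0.32
```

>>> apply_moves --pt "0 0 0 -0.003 0 0 0.03" --pt "0 0 0 -0.003 0 0 0.03" --pt "0 0 0 -0.003 0 0 0.03" --pt "0 0 0 0 0 0 0.03" --pt "0 0 0 0 0 0 0.03"

```text
t: 4.42
eef_pos: [537.5, 31.7, 293.2]
tcp_rot: [-3.142, -0.0, 1.448]
ft_force: [-0.5, -0.0, -0.8]
opening: 0.312
```

```bash
python3 - <<'E'
from h import *
where()
c=cam("top"); cv2.imwrite("pics/t2.png",c["color"][:,:,::-1])
c=cam("scene"); cv2.imwrite("pics/s2.png",cv2.resize(c["color"][120:270,180:380,::-1],None,fx=3,fy=3))
E
```

```text
t 4.42 tip in nest [ -2.4 -60.6 103.2] toolx yaw in nest deg 90.17 F [-0.5 -0.1 -0.8] op 29.6
```

View pics/s2.png

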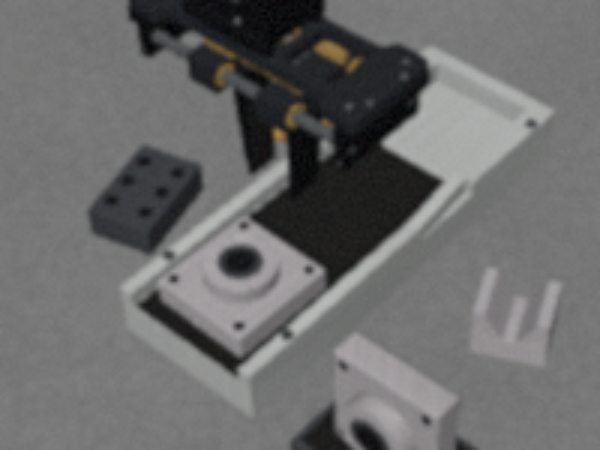

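The cover has tipped and lies flat on the deck, boss up (crop bore at 240,262). I'll measure where it lies.

```bash
python3 - <<'E'
from h import *
c=cam("scene")
for p,z in [((240,262),61),((160,289),50),((241,340),50),((326,272),50),((245,218),50)]:
    print(p,((ray(c,(180+p[0]/3-.33,120+p[1]/3-.33),z)-CTR)@RN).round(1))
E
```

```text
(240, 262) [ 1.000e-01 -1.063e+02  6.100e+01]
(160, 289) [ -30.4 -149.9   50. ]
(241, 340) [  38.7 -147.    50. ]
(326, 272) [ 41.2 -69.7  50. ]
(245, 218) [-32.7 -68.   50. ]
```

>>> apply_moves --pt "0 0 0 -0.029 0.001 0 0.04" --pt "0 0 0 -0.029 0.001 0 0.04" --pt "0 0 0 -0.029 0.001 0 0.04" --pt "0 0 0 -0.029 0.001 0 0.04" --pt "0 0 0 0 0 0 0.04"

```text
t: 4.98
eef_pos: [527.1, -87.3, 293.2]
tcp_rot: [3.141, 0.001, 1.445]
ft_force: [-0.6, -0.9, -1.2]
opening: 0.417
```

>>> apply_moves --pt "0 0 0 0 0 0.02 0.04" --pt "0 0 0 0 0 0.02 0.04" --pt "0 0 0 0 0 0.015 0.04" --pt "0 0 0 0 0 0.009 0.04" --pt "0 0 0 0 0 0 0.04"

```text
t: 5.4
eef_pos: [527.1, -83.4, 227.7]
tcp_rot: [-3.139, -0.001, 1.448]
ft_force: [-0.3, 0.3, 0.4]
opening: 0.421
```

```bash
python3 -c "
from h import *
where()"
```

```text
t 5.4 tip in nest [   1.3 -176.    37.7] toolx yaw in nest deg 90.2 F [-0.4  0.3  0.4] op 40.0
```

>>> apply_moves --pt "0 0 0 0.006 0 0 0.04" --pt "0 0 0 0.006 0 0 0.04" --pt "0 0 0 0.006 0 0 0.04" --pt "0 0 0 0.006 0 0 0.04" --pt "0 0 0 0.006 0 0 0.04"

```text
t: 5.82
eef_pos: [531.2, -53.4, 230.1]
tcp_rot: [3.14, 0.001, 1.449]
ft_force: [-1.5, -7.1, 4.2]
opening: 0.42
```

>>> apply_moves --pt "0 0 0 0.007 0 0 0.04" --pt "0 0 0 0.007 0 0 0.04" --pt "0 0 0 0.007 0 0 0.04" --pt "0 0 0 0.007 0 0 0.04" --pt "0 0 0 0.007 0 0 0.04"

```text
t: 6.23
eef_pos: [535.5, -18.8, 230.0]
tcp_rot: [3.14, 0.001, 1.448]
ft_force: [-0.2, -6.2, 5.1]
opening: 0.424
```

```bash
python3 - <<'E'
from h import *
where()
c=cam("scene"); cv2.imwrite("pics/s3.png",cv2.resize(c["color"][120:270,180:380,::-1],None,fx=3,fy=3))
E
```

```text
t 6.23 tip in nest [   2.3 -111.1   40. ] toolx yaw in nest deg 90.21 F [ 0.6 -6.2  5.1] op 40.2
```

View pics/s3.png

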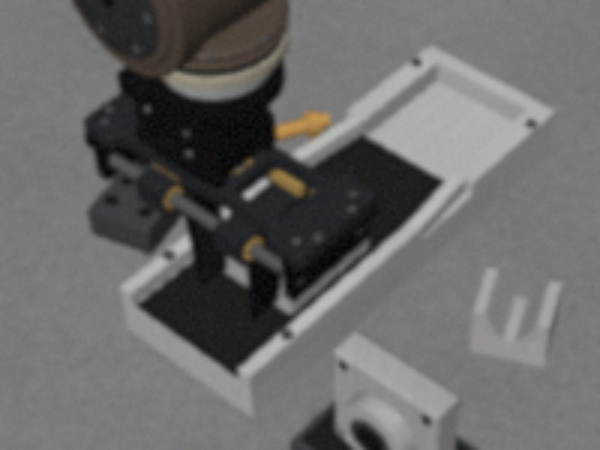

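The push is even, about 6 N, and the cover slides square. I'll go on through the narrowing.

>>> apply_moves --pt "0 0 0 0.008 0 0 0.04" --pt "0 0 0 0.008 0 0 0.04" --pt "0 0 0 0.008 0 0 0.04" --pt "0 0 0 0.008 0 0 0.04" --pt "0 0 0 0.008 0 0 0.04"

```text
t: 6.7
eef_pos: [540.3, 20.7, 229.8]
tcp_rot: [3.141, 0.0, 1.448]
ft_force: [-1.4, -6.6, 4.6]
opening: 0.422
```

>>> apply_moves --pt "0 0 0 0.008 0 0 0.04" --pt "0 0 0 0.008 0 0 0.04" --pt "0 0 0 0.008 0 0 0.04" --pt "0 0 0 0.008 0 0 0.04" --pt "0 0 0 0.008 0 0 0.04"

```text
t: 7.12
eef_pos: [545.1, 60.4, 229.8]
tcp_rot: [3.141, 0.0, 1.448]
ft_force: [-0.5, -6.7, 6.0]
opening: 0.423
```

```bash
python3 -c "
from h import *
where()"
```

```text
t 7.12 tip in nest [  1.7 -31.2  39.8] toolx yaw in nest deg 90.21 F [ 0.3 -6.7  6. ] op 40.2
```

>>> apply_moves --pt "0 0 0 0.007 0 0 0.04" --pt "0 0 0 0.007 0 0 0.04" --pt "0 0 0 0.007 0 0 0.04" --pt "0 0 0 0.007 0 0 0.04" --pt "0 0 0 0.007 0 0 0.04"

```text
t: 7.53
eef_pos: [549.4, 95.1, 229.8]
tcp_rot: [3.141, 0.0, 1.448]
ft_force: [-1.0, -6.9, 5.1]
opening: 0.419
```

>>> apply_moves --pt "0 0 0 0.007 0 0 0.04" --pt "0 0 0 0.007 0 0 0.04" --pt "0 0 0 0.006 0 0 0.04" --pt "0 0 0 0.006 0 0 0.04" --pt "0 0 0 0.006 0 0 0.04"

```text
t: 7.95
eef_pos: [553.2, 126.9, 229.6]
tcp_rot: [3.141, 0.0, 1.448]
ft_force: [-0.2, -2.0, -2.0]
opening: 0.424
```

```bash
python3 - <<'E'
from h import *
where()
c=cam("scene"); cv2.imwrite("pics/s4.png",cv2.resize(c["color"][100:250,220:420,::-1],None,fx=3,fy=3))
E
```

```text
t 7.95 tip in nest [ 1.2 35.9 39.6] toolx yaw in nest deg 90.2 F [ 0. -2. -2.] op 40.3
```

View pics/s4.png

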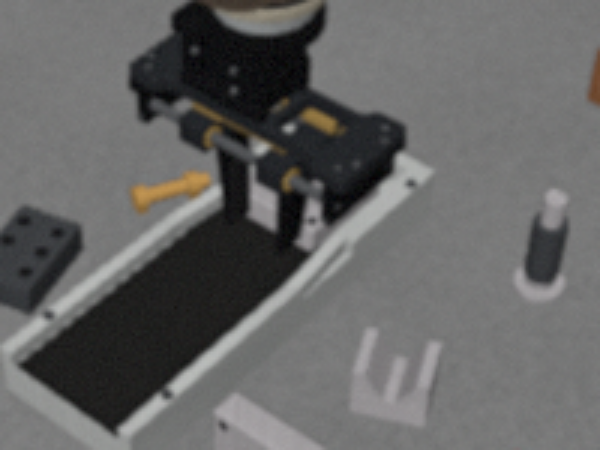

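The force fell as the nose tipped over the deck edge. I'll push on slowly.

>>> apply_moves --pt "0 0 0 0.003 0 0 0.04" --pt "0 0 0 0.003 0 0 0.04" --pt "0 0 0 0.003 0 0 0.04" --pt "0 0 0 0.003 0 0 0.04" --pt "0 0 0 0.003 0 0 0.04"

```text
t: 8.42
eef_pos: [555.1, 141.7, 229.1]
tcp_rot: [-3.141, 0.0, 1.448]
ft_force: [-0.6, -3.0, -1.1]
opening: 0.423
```

>>> apply_moves --pt "0 0 0 0.002 0 0 0.04" --pt "0 0 0 0.002 0 0 0.04" --pt "0 0 0 0.002 0 0 0.04" --pt "0 0 0 0 0 0 0.04" --pt "0 0 0 0 0 0 0.04"

```text
t: 8.83
eef_pos: [555.9, 147.6, 229.3]
tcp_rot: [3.141, -0.0, 1.448]
ft_force: [-0.6, 1.0, -0.4]
opening: 0.423
```

```bash
python3 - <<'E'
from h import *
where()
c=cam("scene"); cv2.imwrite("pics/s5.png",cv2.resize(c["color"][100:250,220:420,::-1],None,fx=3,fy=3))
E
```

```text
t 8.83 tip in nest [ 1.4 56.8 39.3] toolx yaw in nest deg 90.19 F [-0.8  1.  -0.4] op 40.1
```

View pics/s5.png

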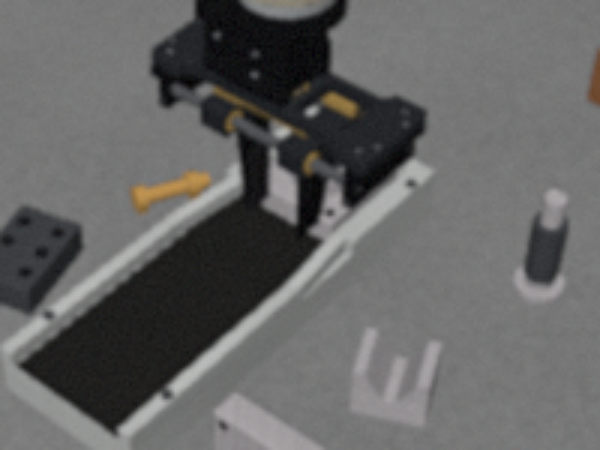

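The contact force is gone, so the cover has probably dropped. I'll back off and check.

>>> apply_moves --pt "0 0 0 -0.01 0 0 0.04" --pt "0 0 0 -0.02 0 0 0.04" --pt "0 0 0 -0.02 0 -0.02 0.04" --pt "0 0 0 -0.025 0 -0.025 0.04" --pt "0 0 0 -0.025 0 -0.025 0.04"

```text
t: 9.3
eef_pos: [543.1, 46.8, 299.7]
tcp_rot: [-3.14, -0.0, 1.448]
ft_force: [1.1, -0.4, 0.1]
opening: 0.42
```

>>> apply_moves --pt "0 0 0 -0.025 0 -0.03 0.04" --pt "0 0 0 -0.025 0 -0.03 0.04" --pt "0 0 0 -0.03 0 -0.02 0.04" --pt "0 0 0 -0.03 0 -0.02 0.04" --pt "0 0 0 0 0 0 0.04"

```text
t: 9.72
eef_pos: [529.6, -65.2, 403.0]
tcp_rot: [3.135, 0.001, 1.445]
ft_force: [0.4, 0.3, 0.0]
opening: 0.423
```

```bash
python3 - <<'E'
from h import *
where()
a=cam("scene"); b=cam("top")
A=cv2.resize(a["color"][120:220,260:390,::-1],(780,600)); 
cv2.imwrite("pics/s6.png",np.vstack([cv2.resize(a["color"][120:195,270:390,::-1],(480,300),interpolation=2),cv2.resize(b["color"][190:280,110:254,::-1],(480,300),interpolation=2)]))
P=lambda x,y,z:CTR+RN@np.array([x,y,z])
print("home expected, boss top centre z56 / plate corners z44, y 108")
for c,o,s in ((a,(270,120),4),(b,(110,190),480/144)):
    q=proj(c,[P(0,108,56)]+[P(x,108+y,44) for x,y in((-38,-40),(38,-40),(38,40),(-38,40))]); print(((q-o+.5)*s-.5).round(0).tolist())
E
```

```text
t 9.72 tip in nest [   3.1 -158.   213. ] toolx yaw in nest deg 90.01 F [0.4 0.4 0. ] op 40.2
home expected, boss top centre z56 / plate corners z44, y 108
[[235.0, 133.0], [133.0, 157.0], [244.0, 220.0], [335.0, 142.0], [225.0, 84.0]]
[[164.0, 148.0], [240.0, 233.0], [258.0, 82.0], [100.0, 66.0], [79.0, 217.0]]
```

View pics/s6.png

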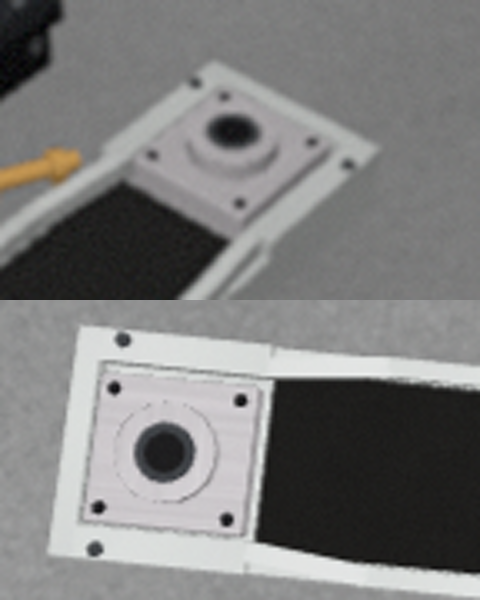

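The cover sits inside the pocket with a clear gap to the deck edge. Its boss centre is at (234,130) in the scene crop and (164,152) in the top crop, against (235,133) and (164,148) predicted for fully home. The robot is clear.

```bash
python3 -c "
from h import *
where(); print(env.job_done())"
```

```text
t 9.82 tip in nest [   1.9 -154.8  209.8] toolx yaw in nest deg 90.05 F [-0.7  0.1 -0.7] op 39.6
the job is handed in; nothing more can be done
None
```

I tipped cover a, the grey one standing in the channel with its boss towards the pocket, onto its plain back. I then pushed it along the channel with two spread fingertips until it dropped into the pocket. The job was handed in at about 9.8 s, with the arm clear.

- **Position:** In the last scene and top pictures the cover lies boss up inside the pocket. Its boss centre is within about 2 to 3 mm of where a fully home cover should appear, and the gap to the deck edge is visible. There is no depth camera, so I judged the 6 mm drop and the flatness from the pictures and from the push force falling to zero.
- **Forces:** The wrist readings I took stayed below about 10 N.
- **Other things:** The arm's path stayed clear of cover b on the stand and the other things on the bench. I saw no sign in the pictures that any had moved, but I did not measure them again at the end.

No check failed.

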